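# Lock the carousel dial, then turn the orange-lidded jar to the front and hold it

## Task

On the white sprinkle carousel, turn the drag dial until its yellow end points at the red line, then slide the blue fork lock fully home over the dial's bar. Only then turn the carousel until the orange-lidded jar stands at the front, in line with the red arrow, and finish while still gripping that jar by its lid so that the carousel is held still: do not let go at the end. Leave the other things on the ledge where they are.

Things in the scene. Friction and masses are not known exactly. Their poses are not given: they have to be found in the camera images.
- carousel: Wooden turntable, 230 mm across, top 45 mm up, on a fixed white stand. Turns endlessly both ways (friction 0.06 N m, stays where left). Origin on its axis at work-surface height; -x points to the orange-lidded jar. Five jars fixed in it, 72 degrees apart, centres 85 mm from the axis, tops 115 mm up; four lids are silver, one orange. Low steel button in the middle, top 83 mm up.
- marked_jar (a point): Centre of the orange lid of the marked jar (round, 42 mm across, from 93 to 115 mm above the work surface; glass below it 38 mm across), 85 mm from the carousel's axis; turns with the carousel and cannot turn on the spot, so a gripper that holds it must turn along with the carousel or the lid rolls out of the fingers.
- front_mark (a point): Fixed point of the stand, 104 mm above the work surface and 85 mm from the carousel's axis: where the orange lid's centre must come, in line with the red arrow on the white tongue at the stand's front, which points at the axis. Its axes are the stand's: x from the stand's front to its back (yaw varies a little), y to its left, z up.
- dial_grip (a point): Centre of the dial's black bar grip, on the dial's upright axis, on the grey control box (top 30 mm up) at the stand's right. Bar 40 mm long along this point's x, 10 mm wide, from 35 to 65 mm above the work surface (point at 50); its -x end is yellow. The mark is a red line on the box in front of the dial (stand's -x side).
- dial (a joint): Angle of the drag dial in rad: 0 when the yellow end points exactly at the red line, growing counter-clockwise seen from above; it starts between -1.4 and -0.6 and stops at -2.0 and 0.6. Turns with light friction (0.04 N m) and stays where it is left.
- lock_grip (a point): Centre of the fork lock's upright blue grip block, behind the dial: 30 mm long along the slide (x), 12 mm wide, 38 to 68 mm above the work surface (point at 53). Axes are the stand's; it slides to the stand's -x, to the dial. Two tines, tops 38 mm up, reach 46 mm ahead of it, 23 mm to each side, with an 18 mm gap for the dial's bar. Block to dial axis: open 83 mm, home 43 mm.
- lock (a joint): Travel of the fork lock in m: 0 open, 0.040 fully home (at a stop) with the tines on both sides of the dial's bar. Sliding friction 1.5 N, stays where it is left.
- tin: Bystander: closed round blue tin with a brass lid, 114 mm across, 66 mm high, loose; origin under its centre.
- saucer: Bystander: green ceramic saucer, 140 mm across, 17 mm high, loose; origin under its centre.
- fork: Bystander: stainless dessert fork lying flat, 167 mm long along its x, 5 mm thick, loose.
- trays: Bystander: stack of three clear acrylic trays, 150 by 110 mm, 75 mm high, loose; origin under its centre.
- press: Bystander: steel cookie press standing upright, 72 mm across the foot, about 205 mm high, squeeze lever on its y side reaching 75 mm out, loose; origin under its centre.

How it is judged:
On the way, in this order (a step that is already met when the one before it is completed fails the run):
1. the dial's yellow end is at the red line (within 0.14 rad) with the lock still open (value of joint dial between -0.14 and 0.14 rad and value of joint lock below 0.015 m), for 0.2 s.
2. the fork lock is home (at least 35 of its 40 mm) with the dial still on the mark (value of joint lock above 0.035 m and value of joint dial between -0.14 and 0.14 rad), for 0.2 s.
3. the orange-lidded jar is at the front mark (within 10 mm) and gripped (horizontal distance between marked_jar and front_mark below 0.01 m and contact force between the fingers and carousel above 2 N), for 0.2 s.
At the end, for the whole second after the job is handed in: Dial within 0.14 rad of the mark, lock at least 35 mm home, orange lid within 10 mm (from above) of the front mark, carousel still (under 0.05 rad/s), gripped at the orange lid: fingers press on it with over 2 N, grasp point within 35 mm of the lid's centre (all of step 2 and all of step 3 and angular speed of carousel below 0.05 rad/s and distance between the grasp point and marked_jar below 0.035 m); the arm keeps its last pose, push and grip.
It fails at once if the lock is slid towards the dial (beyond 15 mm) while the dial is more than 0.25 rad off the mark (value of joint lock above 0.015 m and (value of joint dial below -0.25 rad or value of joint dial above 0.25 rad)).
It fails at once if a bystander is moved by more than 25 mm (distance of any of tin, saucer, fork, trays, press from where it was at the start of the episode above 0.025 m).
It also fails if it takes over 64 s, if anything falls off the work surface, if the arm or the gripper's body presses on something with over 40 N, if the wrist force passes 120 N, or if a joint passes its speed limit or range.

## Robot

A 6-joint arm with a two-finger parallel gripper is mounted at the origin on the work surface. World frame = base frame: x ahead of the robot, y to its left, z up, the work surface at z = 0. Lengths are in m, angles in rad, forces in N, time in s.
With the tool pointing down it reaches from about 0.3 to 0.875 m from the base axis. Payload 6.4 kg.
Tool frame: the origin (TCP) lies at the very end of the fingers, on their centre line; the grasp point (between the pads) lies 19 mm behind it (ctrl.hold_point_z is the distance from the TCP to the grasp point, in m); y points along the fingers, x is the direction in which the jaws open and shut, and the axes are right-handed (so a half turn about y gives the same grasp; the last joint's range is limited). The gripper opens to 85 mm and grips with 20 to 120 N. Pads are 22 mm wide; open, the fingers measure 114 mm over their backs; the gripper's body (76 mm by 85 mm) begins 54 mm behind the grasp point. The pads swing forward as they close: fully open they stand 13 mm farther back than shut.
Start: joints at [1.059, 0.181, 1.607, -0, 1.354, -0.206], TCP at [0.173, 0.548, 0.231] pointing down, gripper open.
Joint ranges: [-2.99, 2.99], [-0.89, 2.07], [0.3, 2.58], [-1.14, 4.28], [0, 2.63], [-3.12, 3.12]. Speed limits (rad/s): [2.57, 2.57, 3.01, 3.14, 3.14, 3.14].

## Interface

Orientations are given as a unit quaternion [w, x, y, z].
In Python, from bench import ctrl, imaging gives the robot as it stands.
- The arm moves only by the shell command python3 -m jog 'ROWS'. ROWS is JSON, a list of rows, each a list of 3 entries, a list of its own where there are three numbers: the shift along the tool's x, y, z in cm, then the turn, a rotation vector about the tool's x, y, z in rad, then the finger opening in cm, from 0 to 8.54. A call has 1 to 12 rows; each row shifts and turns the pose as measured when the row begins, along the tool's axes as they then stand; what a row does not reach is not made up. A row lasts 1/12 s, in which the tool goes at most 41.7 mm and 7.16 degrees, less where a joint would pass 70% of its speed; a pose out of reach is approached as far as the arm can. A call is refused whole if a number of a shift passes 4.17 or a number of a turn 0.125, either way. A call with a gripper value outside its range is refused whole. The fingers move at their own pace and stop on an object; the grip force is fixed at half the most. Time passes only in rows, so rows that do not move let the fingers close. It gives the time, the measured TCP pose, the force and the opening at its end, in the units of the state.
- ctrl.get_obs(): the state, without advancing time (a new reading comes with each control period).
- imaging.camera(name): name is "side" or "top"; returns a dict with "frame" (384x512x3 uint8, red, green, blue), "depth" (384x512 float32, m along the optical axis (not along the pixel's ray), 0 where there is no reading), "K" (3x3 intrinsics, pixels), "k1" (the pictures are not rectified: a ray, as slopes to the right and down, at radius r is drawn at 1 + k1 r^2 times it, then the intrinsics apply), "R" (3x3) and "t" (3): a world point X has camera coordinates R X + t. Camera axes: x right, y down, z forward; pixel columns grow to the right and rows downward; lengths in m; the calibration is good to about 2 mm. A picture is of the moment at which its call begins.
- ctrl.hand_in(): hands the job in, once; it reports no verdict.
The state is a dict: "time_s": time; "q": joint angles; "dq": joint speeds; "joint_efforts": joint torques, N m; "eef_pos": TCP position; "eef_rot": TCP orientation; "wrist_force": force on the tool from outside, world axes, zero at the start; "torque": the same for the moment, N m; "opening": opening from 0.0 (shut) to 1.0 (fully open).
Only numpy, scipy, OpenCV 4.12 (cv2) and the standard library are available. Lean on these libraries where they do the work, as an engineer would, in place of code of your own. Each camera call takes 0.05 s, during which the arm holds its last target. There are 200 camera calls.

## Working session

There is one attempt and no reset: what is moved stays moved. The work goes in short steps, Python scripts to look and compute and a shell command to move; the robot and the scene stay as the last step left them, time stands still between calls to the robot, and variables do not carry over. Pictures are saved under pics/ and viewed, about 8 in all and at most 12, crops included, and the job is handed in when it is done.

```bash
ls; mkdir -p pics; cat > h.py <<'E'
import numpy as np, cv2
from bench import ctrl, imaging
from scipy.spatial.transform import Rotation as Rn
def cloud(c):
    K=c["K"];h,w=c["depth"].shape
    v,u=np.mgrid[0:h,0:w]
    D=np.array([c["k1"],0,0,0,0],float)
    p=cv2.undistortPoints(np.stack([u,v],-1).reshape(-1,1,2).astype(float),np.array(K,float),D).reshape(h,w,2)
    Z=c["depth"]
    P=np.dstack([p[...,0]*Z,p[...,1]*Z,Z])
    return (P-np.array(c["t"]))@np.array(c["R"])   # R^T (P-t)
def proj(c,X):
    x,_=cv2.projectPoints(np.array(X,float).reshape(-1,1,3),cv2.Rodrigues(np.array(c["R"],float))[0],np.array(c["t"],float),np.array(c["K"],float),np.array([c["k1"],0,0,0,0],float))
    return x.reshape(-1,2)
def save(c,n,box=None,s=1):
    f=c["frame"][...,::-1]
    if box: f=f[box[1]:box[3],box[0]:box[2]]
    cv2.imwrite("pics/"+n,cv2.resize(f,None,fx=s,fy=s,interpolation=cv2.INTER_CUBIC))
def tool():
    o=ctrl.get_obs(); q=o["eef_rot"]; return np.array(o["eef_pos"]),Rn.from_quat([q[1],q[2],q[3],q[0]])
E
python3 - <<'E'
from h import *
for n in("top","side"):
    c=imaging.camera(n); save(c,n+"0.png",s=1.5); np.savez("/tmp/%s.npz"%n,**c); print(n,c["R"],c["t"])
p,r=tool();print(p,r.as_matrix(),ctrl.get_obs()["time_s"],ctrl.hold_point_z)
E
```

```text
pics
top [[ 2.38829813e-02 -9.99714527e-01  6.83372231e-04]
 [-9.98507708e-01 -2.38877202e-02 -4.91094149e-02]
 [ 4.91117197e-02  4.90526798e-04 -9.98793171e-01]] [-0.0031394   0.57250391  1.38353191]
side [[-0.98883041 -0.14903557  0.00167846]
 [-0.10480868  0.68729614 -0.71877615]
 [ 0.10596961 -0.71092363 -0.69523955]] [0.54655654 0.13130882 1.41537286]
[0.17282886 0.5478958  0.23047246] [[ 3.01073302e-01 -7.89078684e-04 -9.53600673e-01]
 [ 9.53599753e-01 -1.36758538e-03  3.01074144e-01]
 [-1.54170153e-03 -9.99998754e-01  3.40721792e-04]] 0.1 0.0187
```

View pics/top0.png

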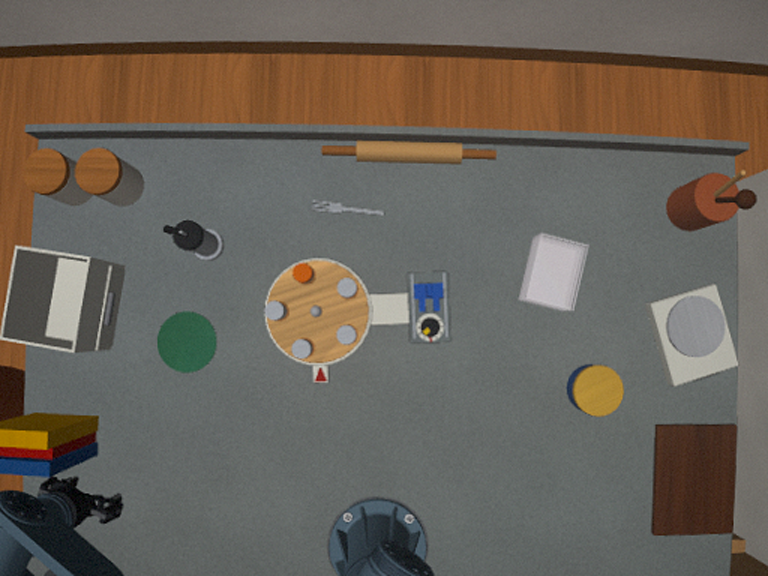

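View pics/side0.png

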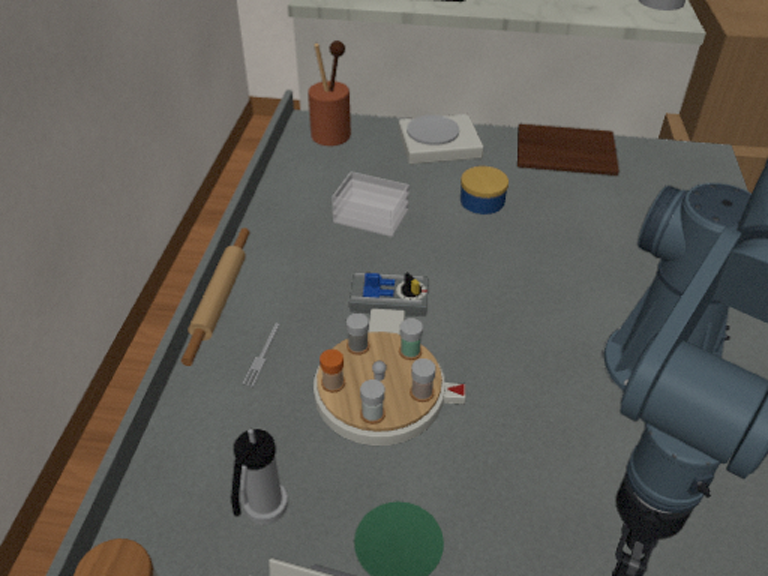

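The top view shows the carousel at about (318,311), with the orange lid at (303,273). The red arrow is at (320,375), the dial at (430,327) with its yellow end near (427,331), and the blue lock at (429,293). The fork, tin, saucer, trays and press are well clear of these. Next I'll measure positions.

```bash
python3 - <<'E'
from h import *
t=dict(np.load("/tmp/top.npz")); s=dict(np.load("/tmp/side.npz"))
def seg(c,name,f):
    P=cloud(c); im=c["frame"].astype(int); r,g,b=im[...,0],im[...,1],im[...,2]
    m=f(r,g,b,P)&(c["depth"]>0)&(P[...,0]>.2)&(P[...,0]<.75)&(P[...,1]>-.3)&(P[...,1]<.3)
    q=P[m]
    if len(q)==0: print(name,0);return q
    v,u=np.nonzero(m)
    print(name,len(q),"px",u.mean().round(1),v.mean().round(1),"med",np.median(q,0).round(4),"min",q.min(0).round(3),"max",q.max(0).round(3)); return q
for n,c in(("top",t),("side",s)):
    print(n)
    seg(c,"orange",lambda r,g,b,P:(r>150)&(g<110)&(b<70)&(P[...,2]>.09)&(r-g>80))
    seg(c,"silver",lambda r,g,b,P:(P[...,2]>.105)&(P[...,2]<.125)&(abs(r-b)<40)&(P[...,0]<.65)&(P[...,1]>-.05)&(P[...,1]<.22))
    q=seg(c,"wood",lambda r,g,b,P:(P[...,2]>.03)&(P[...,2]<.055)&(r-b>40)&(P[...,1]>-.1)&(P[...,1]<.2))
    if len(q):
        h=cv2.convexHull(q[:,:2].astype(np.float32)); print("circle",cv2.minEnclosingCircle(h))
    seg(c,"red",lambda r,g,b,P:(r>120)&(g<70)&(b<70)&(P[...,2]<.08)&(r-g>70))
    seg(c,"blue",lambda r,g,b,P:(b-r>60)&(P[...,2]>.01)&(P[...,1]<0)&(P[...,1]>-.3))
    seg(c,"bluetop",lambda r,g,b,P:(b-r>60)&(P[...,2]>.058)&(P[...,1]<0)&(P[...,1]>-.3))
    seg(c,"yellow",lambda r,g,b,P:(r>130)&(g>100)&(b<90)&(r-b>90)&(P[...,2]>.03)&(P[...,1]<-.08)&(P[...,1]>-.25))
    seg(c,"dialtop",lambda r,g,b,P:(P[...,2]>.055)&(P[...,1]<-.08)&(P[...,1]>-.25)&~(b-r>40))
    P=cloud(c); np.save("/tmp/P%s.npy"%n,P)
save(t,"topc.png",(235,165,320,255),7); save(s,"sidec.png",(225,170,295,215),10)
E
```

```text
top
orange 113 px 201.2 181.3 med [0.6136 0.1737 0.115 ] min [0.595 0.154 0.107] max [0.63  0.19  0.122]
silver 431 px 217.9 214.9 med [0.4867 0.0873 0.1152] min [0.433 0.056 0.106] max [0.604 0.22  0.123]
wood 2250 px 218.1 207.7 med [0.5321 0.1253 0.0452] min [ 0.419 -0.099  0.03 ] max [0.647 0.2   0.055]
circle ((0.5362343192100525, 0.06318161636590958), 0.1693248450756073)
red 29 px 213.3 250.7 med [0.386  0.1377 0.0233] min [0.378 0.128 0.016] max [0.403 0.145 0.028]
blue 257 px 285.0 196.0 med [ 0.5784 -0.0969  0.0385] min [ 0.539 -0.131  0.026] max [ 0.601 -0.069  0.075]
bluetop 35 px 286.5 193.0 med [ 0.585  -0.1034  0.0692] min [ 0.572 -0.108  0.064] max [ 0.598 -0.097  0.075]
yellow 13 px 283.8 220.5 med [ 0.4962 -0.0959  0.0663] min [ 0.49  -0.103  0.033] max [ 0.5   -0.09   0.071]
dialtop 33 px 287.0 217.4 med [ 0.5064 -0.1061  0.0662] min [ 0.49  -0.119  0.055] max [ 0.52  -0.093  0.071]
side
orange 0
silver 551 px 264.6 228.4 med [0.4852 0.0951 0.116 ] min [0.434 0.054 0.105] max [0.633 0.22  0.122]
wood 1857 px 254.6 245.5 med [0.5275 0.1304 0.0468] min [ 0.421 -0.1    0.034] max [0.648 0.2   0.055]
circle ((0.5316733121871948, 0.06442841142416), 0.16801461577415466)
red 1 px 299.0 259.0 med [0.4054 0.1379 0.0233] min [0.405 0.138 0.023] max [0.405 0.138 0.023]
blue 231 px 250.8 190.2 med [ 0.5781 -0.0917  0.0414] min [ 0.542 -0.13   0.032] max [ 0.603 -0.065  0.077]
bluetop 47 px 248.0 184.4 med [ 0.5849 -0.0961  0.0665] min [ 0.573 -0.108  0.058] max [ 0.599 -0.089  0.077]
yellow 9 px 276.3 187.9 med [ 0.4975 -0.0948  0.0662] min [ 0.492 -0.099  0.063] max [ 0.501 -0.089  0.069]
dialtop 60 px 273.1 186.5 med [ 0.5053 -0.1011  0.0645] min [ 0.489 -0.123  0.056] max [ 0.602 -0.083  0.07 ]
```

View pics/topc.png

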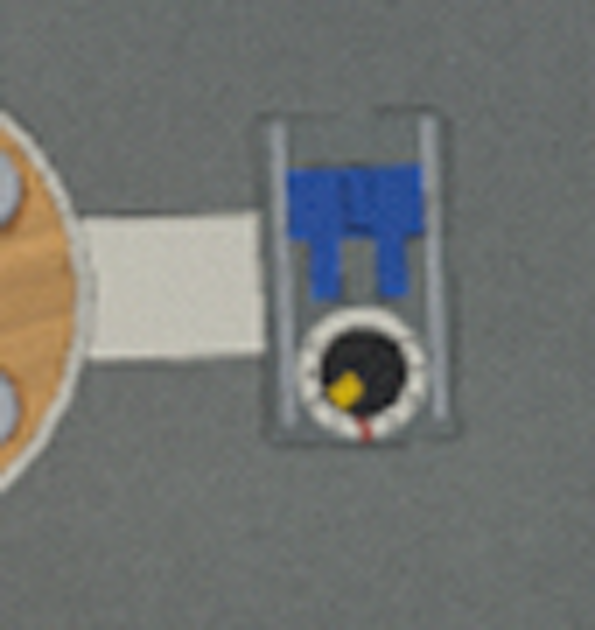

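The dial's yellow end points front-left, about -0.8 rad from the red line at crop pixel (365,428). The lock is open, with its tines towards the dial. Next is a finer fit.

```bash
cat >> h.py <<'E'
def ray(c,px,z):
    K=np.array(c["K"],float);D=np.array([c["k1"],0,0,0,0],float)
    p=cv2.undistortPoints(np.array(px,float).reshape(-1,1,2),K,D).reshape(-1,2)
    R=np.array(c["R"]);o=-R.T@np.array(c["t"])
    d=np.c_[p,np.ones(len(p))]@R
    return o+d*((z-o[2])/d[:,2])[:,None]
E
python3 - <<'E'
from h import *
from scipy.optimize import least_squares
t=dict(np.load("/tmp/top.npz")); s=dict(np.load("/tmp/side.npz"))
for n,c in(("top",t),("side",s)):
    P=cloud(c); im=c["frame"].astype(int); r,g,b=im[...,0],im[...,1],im[...,2]
    m=(P[...,2]>.105)&(P[...,2]<.125)&(P[...,0]>.4)&(P[...,0]<.68)&(P[...,1]>-.02)&(P[...,1]<.27)
    k,l,st,ce=cv2.connectedComponentsWithStats(m.astype(np.uint8))
    L=[];
    for i in range(1,k):
        if st[i,4]<40: continue
        q=P[l==i]; col=im[l==i].mean(0)
        o=col[0]-col[2]>60; cc=ray(c,ce[i],.115)[0]
        L.append((cc[0],cc[1],o)); print(n,st[i,4],np.r_[cc[:2]].round(4),"orange" if o else "",np.mean(q,0).round(4))
    L=np.array(L,float); a0=None
    og=L[L[:,2]==1][0] if (L[:,2]==1).any() else None
    def res(x):
        A=x[2]+np.arange(5)*2*np.pi/5
        C=np.c_[x[0]+.085*np.cos(A),x[1]+.085*np.sin(A)]
        return np.array([min(np.linalg.norm(C-p[:2],axis=1)) if not p[2] else np.linalg.norm(C[0]-p[:2]) for p in L])
    f=min((least_squares(res,[.53,.128,a]) for a in np.arange(0,6.2,.3)),key=lambda f:f.cost); print("carousel",f.x.round(4),(res(f.x)*1e3).round(1))
    # bar
    m=(P[...,2]>.055)&(P[...,2]<.075)&(abs(P[...,0]-.506)<.03)&(abs(P[...,1]+.105)<.03)
    v,u=np.nonzero(m); q=ray(c,np.c_[u,v],.065)[:,:2]
    rect=cv2.minAreaRect(q.astype(np.float32)); w,V=np.linalg.eigh(np.cov(q.T)); print("bar mean",q.mean(0).round(4),"dir",V[:,1].round(3),rect)
    m=(P[...,2]>.058)&(b-r>50)&(abs(P[...,0]-.58)<.04)&(abs(P[...,1]+.105)<.03)
    v,u=np.nonzero(m); q=ray(c,np.c_[u,v],.068)[:,:2]; print("block",q.mean(0).round(4),cv2.minAreaRect(q.astype(np.float32)))
    m=(r-g>70)&(g<80)&(P[...,2]<.06)&(P[...,0]<.45)&(P[...,0]>.3)&(P[...,1]>0)&(P[...,1]<.25)
    v,u=np.nonzero(m)
    if len(u): print("arrow",len(u),ray(c,np.c_[u,v],.023).mean(0).round(4))
C=lambda x,y:(235+x/7-.5,165+y/7-.5)
R=ray(t,[C(278,125),C(289,420),C(429,120),C(442,415),C(365,428)],.033);print(R.round(4)); print(np.arctan2((R[0]-R[1])[1],(R[0]-R[1])[0]),np.arctan2((R[2]-R[3])[1],(R[2]-R[3])[0]))
E
```

```text
top 137 [0.6138 0.1718] orange [0.6138 0.1718 0.1148]
top 136 [0.5845 0.0765]  [0.5845 0.0765 0.115 ]
top 137 [0.5326 0.2294]  [0.5326 0.2293 0.1154]
top 135 [0.4848 0.075 ]  [0.4848 0.075  0.1149]
top 140 [0.4525 0.1692]  [0.4525 0.1692 0.1149]
carousel [0.5336 0.1444 0.3291] [0.3 0.2 0.2 0.1 0.2]
bar mean [ 0.5051 -0.1057] dir [-0.729  0.685] ((0.5048065185546875, -0.10413997620344162), (0.00927519891411066, 0.03717166185379028), 46.173885345458984)
block [ 0.585  -0.1023] ((0.5851035118103027, -0.10225985944271088), (0.026342879980802536, 0.009866303764283657), 1.1264703273773193)
arrow 31 [0.3876 0.1367 0.023 ]
side 165 [0.5845 0.0833]  [0.5845 0.0832 0.115 ]
side 171 [0.4849 0.0818]  [0.4849 0.0818 0.1151]
side 188 [0.6142 0.1783] orange [0.6142 0.1786 0.1153]
side 190 [0.4531 0.1759]  [0.4531 0.1762 0.1154]
side 206 [0.5331 0.2357]  [0.533  0.2358 0.1152]
carousel [0.534 0.151 0.327] [0.5 0.2 0.2 0.4 0.4]
bar mean [ 0.5049 -0.0998] dir [-0.647  0.762] ((0.5051112771034241, -0.10055370628833771), (0.01805412583053112, 0.046932704746723175), 41.7318115234375)
block [ 0.586  -0.0946] ((0.5860801339149475, -0.09167402982711792), (0.027792131528258324, 0.027318792417645454), 8.675119400024414)
arrow 37 [0.3888 0.1362 0.023 ]
[[ 0.6221 -0.063   0.033 ]
 [ 0.4805 -0.0713  0.033 ]
 [ 0.6264 -0.1358  0.033 ]
 [ 0.4846 -0.1448  0.033 ]
 [ 0.4775 -0.1079  0.033 ]]
0.05861333739917803 0.06301039791617573
```

Estimates:

| Item | Value |
|---|---|
| Carousel axis | (0.534, 0.1455) |
| Stand yaw | about 0.055 rad |
| Front mark | about (0.449, 0.141) |
| Dial axis | (0.505, -0.104), dial at about -0.84 rad |
| Lock block | (0.585, -0.101) |

The sizes agree: jar radius residuals are under 0.5 mm, the lid tops come out at 115 mm, and block to dial is about 81 mm. Moving towards the dial now.

```bash
python3 -m jog '[[[-2.9,0,-2.85],[0,0,0],4],[[-2.9,0,-2.85],[0,0,0],4],[[-2.9,0,-2.85],[0,0,0],4],[[-2.9,0,-2.85],[0,0,0],4],[[-2.9,0,-2.85],[0,0,0],4],[[-2.9,0,-2.85],[0,0,0],4],[[-2.9,0,-2.85],[0,0,0],4],[[-2.9,0,-2.85],[0,0,0],4],[[-2.9,0,-2.85],[0,0,0],4],[[-2.9,0,-2.85],[0,0,0],4],[[-2.9,0,-2.85],[0,0,0],4],[[-2.9,0,-2.85],[0,0,0],4]]'
cat >> h.py <<'E'
def go(x,y,z=None,th=None):
    p,r=tool(); M=r.as_matrix(); d=np.array([x,y,p[2] if z is None else z])-p
    th0=np.arctan2(M[1,0],M[0,0]); o=ctrl.get_obs()
    print("t",o["time_s"],"pos",p.round(4),"th",th0.round(3),"tilt",M[:,1].round(3),"open",round(o["opening"],3),"F",np.round(o["wrist_force"],1),"q6",round(o["q"][5],2))
    print("need tool cm",(M.T@d*100).round(2),"turn_y",None if th is None else round(-((th-th0+np.pi/2)%np.pi-np.pi/2),3))
E
python3 -c "
from h import *
go(.505,-.104,.12,.785)"
```

```text
time_s: 1.1
eef_pos: [0.3944, 0.1048, 0.2256]
eef_rot: [0.567, -0.567, -0.42, 0.425]
wrist_force: [0.8, 1.2, -0.1]
opening: 0.471
t 1.1 pos [0.3944 0.1048 0.2256] th 1.281 tilt [-0.005 -0.003 -1.   ] open 0.471 F [ 0.8  1.2 -0.1] q6 -1.31
need tool cm [-16.79  10.58 -16.6 ] turn_y 0.496
```

```bash
python3 -m jog '[[[-2.8,0,-2.78],[0,0,0],4],[[-2.8,0,-2.78],[0,0,0],4],[[-2.8,0,-2.78],[0,0,0],4],[[-2.8,0,-2.78],[0,0,0],4],[[-2.8,0,-2.78],[0,0,0],4],[[-2.8,0,-2.78],[0,0,0],4],[[0,2,0],[0,0.1,0],4],[[0,2,0],[0,0.1,0],4],[[0,2,0],[0,0.1,0],4],[[0,2,0],[0,0.1,0],4],[[0,2,0],[0,0.1,0],4]]'
python3 -c "
from h import *
go(.505,-.104,.042,.785)"
```

```text
time_s: 2.02
eef_pos: [0.5135, -0.1295, 0.1247]
eef_rot: [-0.655, 0.662, 0.259, -0.258]
wrist_force: [0.2, 0.6, -0.5]
opening: 0.466
t 2.0167 pos [ 0.5135 -0.1295  0.1247] th 0.748 tilt [ 0.005 -0.009 -1.   ] open 0.466 F [ 0.2  0.6 -0.5] q6 -1.21
need tool cm [1.14 8.24 2.53] turn_y -0.037
```

```bash
python3 -m jog '[[[1.1,0,2.5],[0,-0.037,0],4],[[0,0,0],[0,0,0],4]]'
python3 - <<'E'
from h import *
go(.505,-.104,.042,.785)
c=imaging.camera("side"); save(c,"side1.png",(200,130,330,230),6)
print((proj(c,[[.505,-.104,.065],[.585,-.101,.068]])-[200,130])*6)
E
```

```text
time_s: 2.18
eef_pos: [0.5003, -0.1025, 0.1177]
eef_rot: [-0.654, 0.655, 0.266, -0.27]
wrist_force: [0.2, 0.3, -0.3]
opening: 0.467
t 2.1833 pos [ 0.5003 -0.1025  0.1177] th 0.777 tilt [-0.006 -0.004 -1.   ] open 0.467 F [ 0.2  0.3 -0.3] q6 -1.21
need tool cm [ 0.28  7.57 -0.45] turn_y -0.008
[[444.77739182 334.2633316 ]
 [289.81965417 317.99956169]]
```

View pics/side1.png

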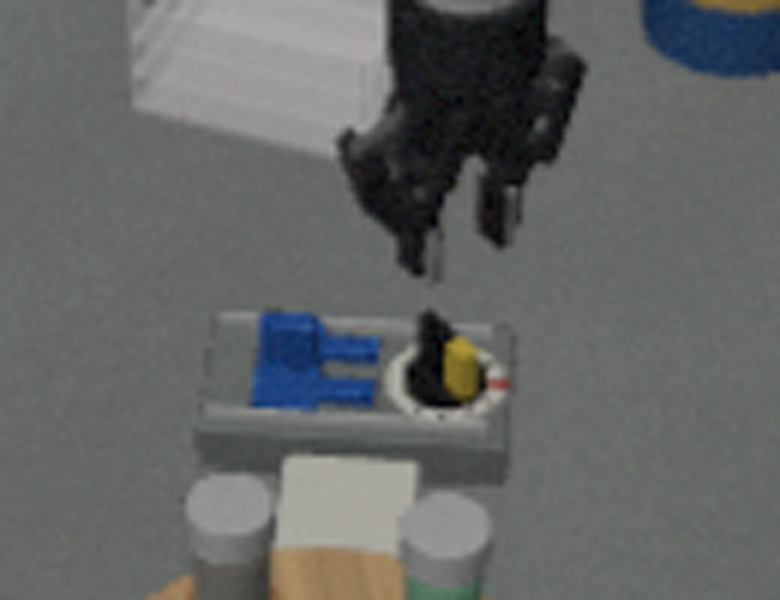

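The bar's top is centred at crop pixel (447,331), against a projected (445,334), so the estimate holds. The fingers stand clear above it. Descending.

```bash
python3 -m jog '[[[0.28,2,-0.45],[0,0,0],4],[[0,2,0],[0,0,0],4],[[0,2,0],[0,0,0],4],[[0,1,0],[0,0,0],4],[[0,0,0],[0,0,0],4]]'
python3 -c "
from h import *
go(.505,-.104,.042,.785)"
```

```text
time_s: 2.65
eef_pos: [0.5095, -0.1083, 0.0483]
eef_rot: [-0.651, 0.658, 0.267, -0.269]
wrist_force: [-0.5, 0.6, 0.5]
opening: 0.471
t 2.65 pos [ 0.5095 -0.1083  0.0483] th 0.778 tilt [ 0.002 -0.01  -1.   ] open 0.471 F [-0.5  0.6  0.5] q6 -1.2
need tool cm [-0.02  0.62  0.63] turn_y -0.007
```

```bash
python3 -m jog '[[[0,0.4,0.55],[0,0,0],4],[[0,0,0],[0,0,0],4]]'
python3 -c "
from h import *
go(.505,-.104,.042,.785)"
python3 -m jog '[[[0,0,0],[0,0,0],0.5],[[0,0,0],[0,0,0],0.5],[[0,0,0],[0,0,0],0.5],[[0,0,0],[0,0,0],0.5]]'
python3 -c "
from h import *
go(.505,-.104,.042,.785)"
```

```text
time_s: 2.82
eef_pos: [0.5058, -0.1047, 0.0446]
eef_rot: [-0.651, 0.658, 0.267, -0.269]
wrist_force: [-0.4, 0.2, -1.1]
opening: 0.473
t 2.8167 pos [ 0.5058 -0.1047  0.0446] th 0.778 tilt [ 0.002 -0.01  -1.   ] open 0.473 F [-0.4  0.2 -1.1] q6 -1.2
need tool cm [-0.01  0.26  0.11] turn_y -0.007
time_s: 3.15
eef_pos: [0.5059, -0.1064, 0.0469]
eef_rot: [-0.649, 0.659, 0.268, -0.269]
wrist_force: [3.1, 0.5, -11.4]
opening: 0.101
t 3.15 pos [ 0.5059 -0.1064  0.0469] th 0.779 tilt [ 0.003 -0.014 -1.   ] open 0.101 F [  3.1   0.5 -11.4] q6 -1.2
need tool cm [0.11 0.49 0.24] turn_y -0.006
```

```bash
python3 -m jog '[[[0,0,0],[0,-0.105,0],0.5],[[0,0,0],[0,-0.105,0],0.5],[[0,0,0],[0,-0.105,0],0.5],[[0,0,0],[0,-0.105,0],0.5],[[0,0,0],[0,-0.105,0],0.5],[[0,0,0],[0,-0.105,0],0.5],[[0,0,0],[0,-0.105,0],0.5],[[0,0,0],[0,0,0],0.5],[[0,0,0],[0,0,0],0.5]]'
python3 -c "
from h import *
go(.505,-.104,.042,1.625)"
```

```text
time_s: 3.9
eef_pos: [0.5064, -0.1051, 0.0469]
eef_rot: [-0.503, 0.511, 0.492, -0.494]
wrist_force: [0.4, -1.8, -5.0]
opening: 0.099
t 3.9 pos [ 0.5064 -0.1051  0.0469] th 1.542 tilt [ 0.007 -0.01  -1.   ] open 0.099 F [ 0.4 -1.8 -5. ] q6 -1.97
need tool cm [0.11 0.49 0.15] turn_y -0.083
```

```bash
python3 -m jog '[[[0,0,0],[0,-0.085,0],0.5],[[0,0,0],[0,0,0],0.5],[[0,0,0],[0,0,0],0.5]]'
python3 -c "
from h import *
go(.505,-.104,.042,1.625)"
python3 -m jog '[[[0,0,0],[0,0,0],4],[[0,0,0],[0,0,0],4],[[0,0,0],[0,0,0],4],[[0,-2,0],[0,0,0],4],[[0,-2,0],[0,0,0],4],[[0,-2,0],[0,0,0],4],[[0,0,-3],[0,0,0],4],[[0,0,-3],[0,0,0],4],[[0,0,-1],[0,0,0],4]]'
python3 - <<'E'
from h import *
go(.585,-.101,.12,1.625)
c=imaging.camera("side"); save(c,"side2.png",(200,130,330,230),6); np.savez("/tmp/s2.npz",**c)
C=np.array([.505,-.104]);a=.055+np.pi
print((proj(c,[[.505,-.104,.065],[.585,-.101,.068],[*(C+.02*np.array([np.cos(a),np.sin(a)])),.065]])-[200,130])*6)
E
```

```text
time_s: 4.15
eef_pos: [0.5064, -0.105, 0.0469]
eef_rot: [0.484, -0.492, -0.511, 0.513]
wrist_force: [-0.3, -0.6, -5.3]
opening: 0.104
t 4.15 pos [ 0.5064 -0.105   0.0469] th 1.619 tilt [ 0.007 -0.01  -1.   ] open 0.104 F [-0.3 -0.6 -5.3] q6 -2.05
need tool cm [0.11 0.49 0.14] turn_y -0.006
time_s: 4.9
eef_pos: [0.5783, -0.102, 0.115]
eef_rot: [0.486, -0.498, -0.508, 0.508]
wrist_force: [-0.7, -1.6, 0.2]
opening: 0.473
t 4.9 pos [ 0.5783 -0.102   0.115 ] th 1.603 tilt [ 0.012 -0.012 -1.   ] open 0.473 F [-0.7 -1.6  0.2] q6 -1.97
need tool cm [ 0.07 -0.49 -0.68] turn_y -0.022
[[444.77739182 334.2633316 ]
 [289.81965417 317.99956169]
 [483.72259281 336.8061203 ]]
```

View pics/side2.png

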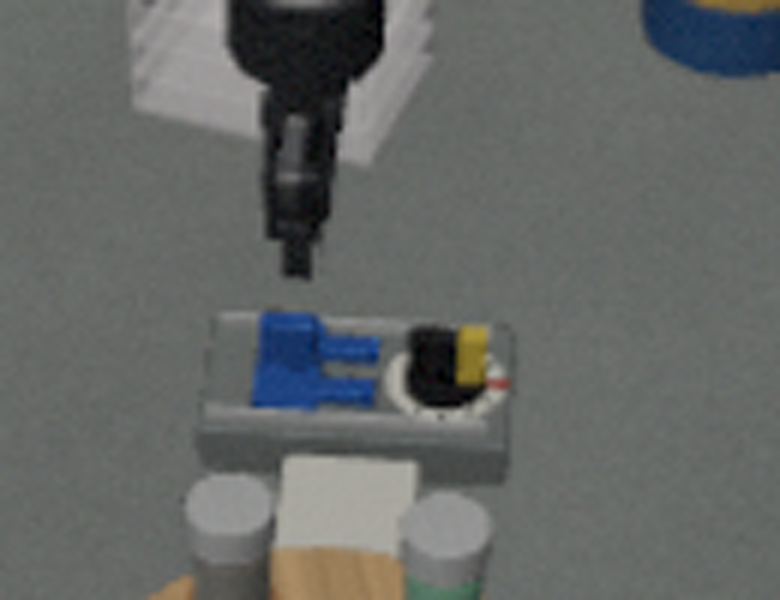

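The bar now runs parallel to the tines, with its yellow end at (472,355) facing the red mark at (498,384). The lock is still open and the fingers are above its block. Descending onto the lock.

```bash
python3 -m jog '[[[0.07,1,-0.68],[0.012,-0.02,-0.012],4],[[0,2,0],[0,0,0],4],[[0,2,0],[0,0,0],4],[[0,1.3,0],[0,0,0],4],[[0,0,0],[0,0,0],4]]'
python3 -c "
from h import *
go(.585,-.101,.045,1.625)"
```

```text
time_s: 5.37
eef_pos: [0.5886, -0.1017, 0.0532]
eef_rot: [-0.485, 0.489, 0.513, -0.512]
wrist_force: [-0.9, 0.2, -1.0]
opening: 0.465
t 5.3667 pos [ 0.5886 -0.1017  0.0532] th 1.622 tilt [ 0.005 -0.003 -1.   ] open 0.465 F [-0.9  0.2 -1. ] q6 -1.99
need tool cm [0.09 0.82 0.36] turn_y -0.003
```

```bash
python3 -m jog '[[[0.08,0.6,0.3],[0,0,0],4],[[0,0,0],[0,0,0],0.7],[[0,0,0],[0,0,0],0.7],[[0,0,0],[0,0,0],0.7],[[0,0,0],[0,0,0],0.7],[[0,0,0],[0,0,0],0.7]]'
python3 -c "
from h import *
go(.585,-.101,.045,1.625)"
```

```text
time_s: 5.87
eef_pos: [0.5841, -0.1002, 0.0475]
eef_rot: [-0.485, 0.488, 0.513, -0.513]
wrist_force: [1.4, -0.2, -5.9]
opening: 0.127
t 5.8667 pos [ 0.5841 -0.1002  0.0475] th 1.623 tilt [ 0.004 -0.003 -1.   ] open 0.127 F [ 1.4 -0.2 -5.9] q6 -1.99
need tool cm [-0.09  0.25 -0.08] turn_y -0.002
```

```bash
python3 -m jog '[[[0,0,0.5],[0,0,0],0.7],[[0,0,0.5],[0,0,0],0.7],[[0,0,0.5],[0,0,0],0.7],[[0,0,0.5],[0,0,0],0.7],[[0,0,0.5],[0,0,0],0.7],[[0,0,0.5],[0,0,0],0.7],[[0,0,0.4],[0,0,0],0.7],[[0,0,0],[0,0,0],0.7]]'
python3 -c "
from h import *
go(.5441,-.1024,.0475,1.625)"
```

```text
time_s: 6.53
eef_pos: [0.5463, -0.1026, 0.0475]
eef_rot: [-0.485, 0.489, 0.513, -0.513]
wrist_force: [1.4, 0.4, -7.3]
opening: 0.124
t 6.5333 pos [ 0.5463 -0.1026  0.0475] th 1.623 tilt [ 0.005 -0.004 -1.   ] open 0.124 F [ 1.4  0.4 -7.3] q6 -2.02
need tool cm [0.03 0.   0.22] turn_y -0.002
```

```bash
python3 -m jog '[[[0,0,0.3],[0,0,0],0.7],[[0,0,0.3],[0,0,0],0.7],[[0,0,0.3],[0,0,0],0.7]]'
python3 -c "
from h import *
go(.5441,-.1024,.0475,1.625)"
```

```text
time_s: 6.78
eef_pos: [0.5455, -0.1027, 0.0476]
eef_rot: [-0.48, 0.495, 0.517, -0.507]
wrist_force: [17.7, 3.0, -18.9]
opening: 0.13
t 6.7833 pos [ 0.5455 -0.1027  0.0476] th 1.62 tilt [ 0.026 -0.004 -1.   ] open 0.13 F [ 17.7   3.  -18.9] q6 -2.03
need tool cm [0.04 0.01 0.14] turn_y -0.005
```

```bash
python3 -m jog '[[[0,0,0],[0,0,0],3],[[0,0,0],[0,0,0],3],[[0,0,0],[-0.02,0,0],3],[[0,-2.5,0],[0,0,0],3],[[0,-2.5,0],[0,0,0],3],[[0,-3,0],[0,0,0],5],[[0,-3,0],[0,0.1,0],5.5],[[0,-2,0],[0,0.12,0],5.5],[[0,0,0],[0,0.12,0],5.5],[[0,0,0],[0,0.12,0],5.5],[[0,0,0],[0,0.12,0],5.5],[[0,0,0],[0,0.12,0],5.5]]'
python3 -m jog '[[[0,0,0],[0,0.12,0],5.5],[[0,0,0],[0,0.12,0],5.5],[[0,0,0],[0,0.12,0],5.5],[[0,0,0],[0,0.12,0],5.5],[[0,0,0],[0,0.12,0],5.5],[[0,0,0],[0,0.12,0],5.5],[[0,0,0],[0,0.12,0],5.5],[[0,0,0],[0,0.12,0],5.5],[[0,0,0],[0,0.12,0],5.5],[[0,0,0],[0,0.12,0],5.5],[[0,0,0],[0,0.12,0],5.5],[[0,0,0],[0,0.12,0],5.5]]'
python3 - <<'E'
from h import *
go(.614,.1735,.16,None)
c=imaging.camera("side"); save(c,"side3.png",(200,130,350,280),4)
E
```

```text
time_s: 7.78
eef_pos: [0.5394, -0.104, 0.1907]
eef_rot: [-0.626, 0.649, 0.324, -0.286]
wrist_force: [-0.3, 0.4, -0.2]
opening: 0.647
time_s: 8.78
eef_pos: [0.5376, -0.1061, 0.1981]
eef_rot: [0.679, -0.669, 0.185, -0.238]
wrist_force: [-0.0, 0.6, -0.4]
opening: 0.645
t 8.7833 pos [ 0.5376 -0.1061  0.1981] th -0.609 tilt [ 0.077 -0.009 -0.997] open 0.645 F [-0.   0.6 -0.4] q6 0.17
need tool cm [-9.96  4.14 27.17] turn_y None
```

View pics/side3.png

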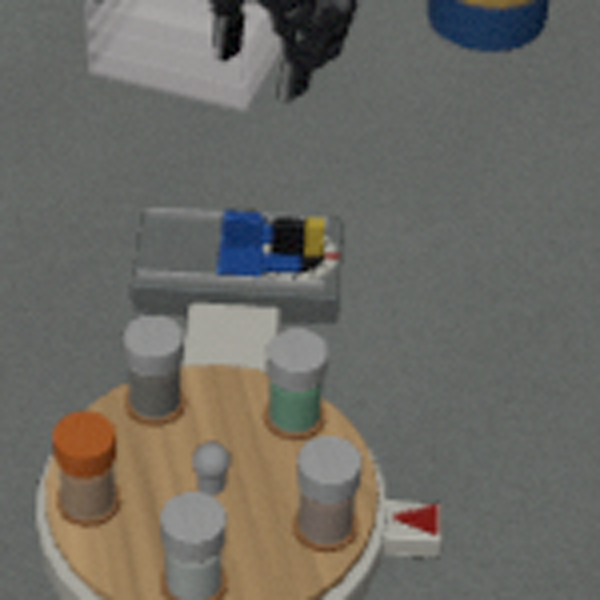

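The lock at (242,243) is home with its tines around the bar, and the yellow end at (316,238) faces the red line. The carousel has not moved. The tool has picked up a 4° tilt, so I'll include that in the next correction.

```bash
cat >> h.py <<'E'
def need(x,y,z,th):
    go(x,y,z); p,r=tool()
    T=np.array([[np.cos(th),0,-np.sin(th)],[np.sin(th),0,np.cos(th)],[0,-1,0]])
    print("rotvec",(r.inv()*Rn.from_matrix(T)).as_rotvec().round(3))
E
python3 -c "
from h import *
need(.614,.1735,.16,-1.24)"
```

```text
t 8.8333 pos [ 0.5377 -0.1061  0.1982] th -0.616 tilt [ 0.077 -0.009 -0.997] open 0.642 F [-0.4 -0.9 -0. ] q6 0.18
need tool cm [-10.17   4.15  27.09] turn_y None
rotvec [-0.057  0.625  0.054]
```

```bash
python3 -m jog '[[[0,0,0],[-0.01,0.104,0.009],5.5],[[0,0,0],[-0.01,0.104,0.009],5.5],[[0,0,0],[-0.01,0.104,0.009],5.5],[[0,0,0],[-0.01,0.104,0.009],5.5],[[0,0,0],[-0.01,0.104,0.009],5.5],[[0,0,0],[-0.01,0.104,0.009],5.5],[[0,0,0],[0,0,0],5.5]]'
python3 -c "
from h import *
need(.614,.1735,.18,-1.24)"
```

```text
time_s: 9.42
eef_pos: [0.5364, -0.1069, 0.2012]
eef_rot: [-0.573, 0.574, -0.413, 0.415]
wrist_force: [-0.5, 0.5, -0.6]
opening: 0.645
t 9.4167 pos [ 0.5364 -0.1069  0.2012] th -1.251 tilt [ 0.001 -0.002 -1.   ] open 0.645 F [-0.5  0.5 -0.6] q6 0.84
need tool cm [-24.19   2.06  16.18] turn_y None
rotvec [-0.    -0.011  0.003]
```

```bash
python3 -m jog '[[[-2.7,0.2,1.8],[0,0,0],5.5],[[-2.7,0.2,1.8],[0,0,0],5.5],[[-2.7,0.2,1.8],[0,0,0],5.5],[[-2.7,0.2,1.8],[0,0,0],5.5],[[-2.7,0.2,1.8],[0,0,0],5.5],[[-2.7,0.2,1.8],[0,0,0],5.5],[[-2.7,0.2,1.8],[0,0,0],5.5],[[-2.2,0.2,1.5],[0,0,0],5.5],[[-1,0.2,0.7],[0,0,0],5.5],[[0,0,0],[0,0,0],5.5],[[0,0,0],[0,0,0],5.5]]'
python3 -c "
from h import *
need(.614,.1735,.085,-1.24)"
```

```text
time_s: 10.33
eef_pos: [0.6055, 0.1585, 0.185]
eef_rot: [0.586, -0.582, 0.394, -0.403]
wrist_force: [0.7, -0.6, 0.3]
opening: 0.644
t 10.3333 pos [0.6055 0.1585 0.185 ] th -1.198 tilt [ 0.013 -0.003 -1.   ] open 0.644 F [ 0.7 -0.6  0.3] q6 1.27
need tool cm [-1.16 10.    1.23] turn_y None
rotvec [-0.011  0.042  0.007]
```

```bash
python3 -m jog '[[[-1.2,0,1.2],[-0.011,0.042,0.007],6.3],[[0,0,0],[0,0,0],6.3],[[0,0,0],[0,0,0],6.3]]'
python3 - <<'E'
from h import *
need(.614,.1735,.085,-1.24)
c=imaging.camera("side"); save(c,"side4.png",(180,150,320,290),4)
print((proj(c,[[.614,.1735,.115],tool()[0]])-[180,150])*4)
E
```

```text
time_s: 10.58
eef_pos: [0.6119, 0.1703, 0.1853]
eef_rot: [-0.575, 0.577, -0.41, 0.41]
wrist_force: [-0.3, -0.1, 0.0]
opening: 0.737
t 10.5833 pos [0.6119 0.1703 0.1853] th -1.238 tilt [-0.001 -0.002 -1.   ] open 0.737 F [-0.3 -0.1  0. ] q6 1.32
need tool cm [-0.25 10.03  0.31] turn_y None
rotvec [0.001 0.002 0.002]
[[163.52139112 352.31204966]
 [162.59153366 275.08897436]]
```

View pics/side4.png

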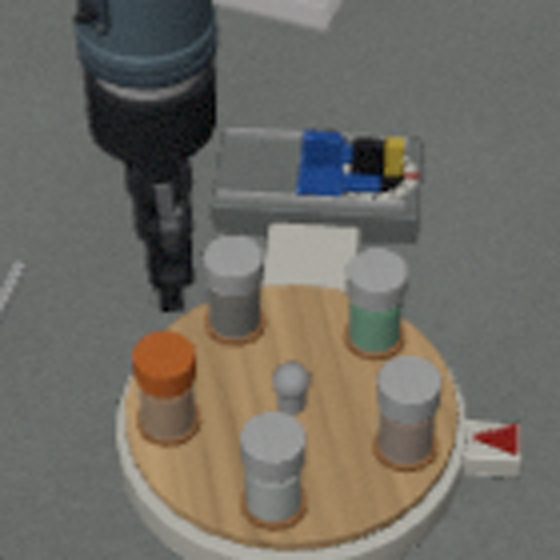

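The orange lid top is centred at about (165,352), matching its projection at (163.5,352.3). The fingers are above it and the lock is still home. Descending.

```bash
python3 -m jog '[[[-0.25,2,0.3],[0,0,0],6.3],[[0,2,0],[0,0,0],6.3],[[0,2,0],[0,0,0],6.3],[[0,1.5,0],[0,0,0],6.3],[[0,0.8,0],[0,0,0],6.3],[[0,0,0],[0,0,0],6.3]]'
python3 -c "
from h import *
need(.614,.1735,.085,-1.24)"
```

```text
time_s: 11.13
eef_pos: [0.6155, 0.1648, 0.1028]
eef_rot: [0.576, -0.576, 0.408, -0.413]
wrist_force: [-0.5, 0.1, 0.1]
opening: 0.736
t 11.1333 pos [0.6155 0.1648 0.1028] th -1.239 tilt [ 0.006 -0.003 -1.   ] open 0.736 F [-0.5  0.1  0.1] q6 1.32
need tool cm [-0.88  1.78  0.13] turn_y None
rotvec [-0.005  0.001  0.005]
```

```bash
python3 -m jog '[[[-0.85,0.3,0.1],[0,0,0],6.3],[[0,0.9,0],[0,0,0],6.3],[[0,0.3,0],[0,0,0],6.3],[[0,0,0],[0,0,0],6.3]]'
python3 -c "
from h import *
need(.614,.1735,.085,-1.24)"
```

```text
time_s: 11.47
eef_pos: [0.615, 0.1723, 0.0892]
eef_rot: [0.577, -0.575, 0.407, -0.414]
wrist_force: [-1.9, -0.5, -0.7]
opening: 0.741
t 11.4667 pos [0.615  0.1723 0.0892] th -1.239 tilt [ 0.009 -0.003 -1.   ] open 0.741 F [-1.9 -0.5 -0.7] q6 1.33
need tool cm [-0.15  0.42 -0.06] turn_y None
rotvec [-0.008  0.001  0.006]
```

```bash
python3 -m jog '[[[-0.1,0.3,0],[0,0,0],3.5],[[0,0,0],[0,0,0],3.5],[[0,0,0],[0,0,0],3.5],[[0,0,0],[0,0,0],3.5],[[0,0,0],[0,0,0],3.5]]'
python3 -c "
from h import *
need(.614,.1735,.085,-1.24)"
```

```text
time_s: 11.88
eef_pos: [0.615, 0.1738, 0.087]
eef_rot: [0.577, -0.575, 0.407, -0.414]
wrist_force: [0.8, -1.3, -1.3]
opening: 0.476
t 11.8833 pos [0.615  0.1738 0.087 ] th -1.239 tilt [ 0.011 -0.003 -1.   ] open 0.476 F [ 0.8 -1.3 -1.3] q6 1.33
need tool cm [-0.01  0.2  -0.11] turn_y None
rotvec [-0.009  0.001  0.007]
```

```bash
python3 -m jog '[[[-0.68,0,-0.03],[0,-0.08,0],3],[[-0.68,0,-0.03],[0,-0.08,0],3],[[-0.68,0,-0.03],[0,-0.08,0],3],[[-0.68,0,-0.03],[0,-0.08,0],3],[[-0.68,0,-0.03],[0,-0.08,0],3],[[-0.68,0,-0.03],[0,-0.08,0],3]]'
cat >> h.py <<'E'
def car(cx=.534,cy=.1455):
    p,r=tool(); d=p[:2]-[cx,cy]; a=np.arctan2(d[1],d[0]); M=r.as_matrix(); th=np.arctan2(M[1,0],M[0,0])
    o=ctrl.get_obs(); print("t",o["time_s"],"radius",np.hypot(*d).round(4),"jar ang",a.round(3),"th+90-ang",((th+np.pi/2-a+np.pi)%(2*np.pi)-np.pi).round(3),"z",p[2].round(4),"tilt",M[:,1].round(3),"F",np.round(o["wrist_force"],1),"T",np.round(o["torque"],2),"open",round(o["opening"],3),"q6",round(o["q"][5],2))
E
python3 -c "
from h import *
car()"
```

```text
time_s: 12.38
eef_pos: [0.5927, 0.2092, 0.087]
eef_rot: [0.66, -0.657, 0.253, -0.26]
wrist_force: [0.2, -0.9, -0.6]
opening: 0.471
t 12.3833 radius 0.0866 jar ang 0.826 th+90-ang 0.001 z 0.087 tilt [ 0.01  0.   -1.  ] F [ 0.2 -0.9 -0.6] T [0.1  0.27 0.01] open 0.471 q6 0.9
```

```bash
python3 -m jog '[[[-0.93,0,-0.06],[0,-0.11,0],3],[[-0.93,0,-0.06],[0,-0.11,0],3],[[-0.93,0,-0.06],[0,-0.11,0],3],[[-0.93,0,-0.06],[0,-0.11,0],3],[[-0.93,0,-0.06],[0,-0.11,0],3],[[-0.93,0,-0.06],[0,-0.11,0],3],[[-0.93,0,-0.06],[0,-0.11,0],3],[[-0.93,0,-0.06],[0,-0.11,0],3],[[-0.93,0,-0.06],[0,-0.11,0],3],[[-0.93,0,-0.06],[0,-0.11,0],3]]'
python3 -c "
from h import *
car()"
```

```text
time_s: 13.22
eef_pos: [0.5009, 0.2263, 0.087]
eef_rot: [0.693, -0.692, -0.147, 0.141]
wrist_force: [0.8, -2.4, -0.4]
opening: 0.475
t 13.2167 radius 0.0873 jar ang 1.959 th+90-ang 0.021 z 0.087 tilt [ 0.008  0.003 -1.   ] F [ 0.8 -2.4 -0.4] T [-0.38  0.2  -0.15] open 0.475 q6 -0.2
```

```bash
python3 -m jog '[[[-0.93,0,-0.08],[0,-0.105,0],3],[[-0.93,0,-0.08],[0,-0.105,0],3],[[-0.93,0,-0.08],[0,-0.105,0],3],[[-0.93,0,-0.08],[0,-0.105,0],3],[[-0.93,0,-0.08],[0,-0.105,0],3],[[-0.93,0,-0.07],[0,-0.105,0],3],[[-0.93,0,-0.07],[0,-0.11,0],3],[[-0.93,0,-0.07],[0,-0.11,0],3],[[-0.93,0,-0.06],[0,-0.11,0],3],[[-0.6,0,-0.03],[0,-0.07,0],3],[[0,0,0],[0,0,0],3]]'
python3 - <<'E'
from h import *
car(); need(.4491,.1408,.086,1.626)
E
```

```text
time_s: 14.13
eef_pos: [0.4485, 0.1541, 0.087]
eef_rot: [-0.516, 0.518, 0.486, -0.479]
wrist_force: [2.9, 3.9, -5.5]
opening: 0.473
t 14.1333 radius 0.086 jar ang 3.041 th+90-ang 0.032 z 0.087 tilt [ 0.01   0.005 -1.   ] F [ 2.9  3.9 -5.5] T [ 0.5  -0.06  0.36] open 0.473 q6 -1.43
t 14.1333 pos [0.4485 0.1541 0.087 ] th 1.502 tilt [ 0.01   0.005 -1.   ] open 0.473 F [ 2.9  3.9 -5.5] q6 -1.43
need tool cm [-1.33  0.09 -0.16] turn_y None
rotvec [ 0.01  -0.124  0.005]
```

```bash
python3 -m jog '[[[-0.65,0,-0.06],[0,-0.06,0],3],[[-0.65,0,-0.06],[0,-0.06,0],3],[[0,0,0],[0,0,0],3],[[0,0,0],[0,0,0],3]]'
python3 - <<'E'
from h import *
car(); need(.4491,.1408,.086,1.626)
for n in("top","side"):
    c=imaging.camera(n); P=cloud(c); im=c["frame"].astype(int); r,g,b=im[...,0],im[...,1],im[...,2]
    m=(P[...,2]>.09)&(P[...,2]<.125)&(P[...,0]>.4)&(P[...,0]<.68)&(P[...,1]>-.02)&(P[...,1]<.27)
    for nm,mm in(("orange",m&(r-b>80)&(r-g>70)),("silver",m&(abs(r-b)<40)&(r>100)&(P[...,2]>.105))):
        k,l,st,ce=cv2.connectedComponentsWithStats(mm.astype(np.uint8))
        for i in range(1,k):
            if st[i,4]>20: print(n,nm,st[i,4],ray(c,ce[i],.115)[0][:2].round(4))
    if n=="side": save(c,"side5.png",(180,130,330,290),4)
    else: save(c,"top5.png",(150,150,320,290),4)
E
```

```text
time_s: 14.47
eef_pos: [0.4482, 0.1442, 0.087]
eef_rot: [-0.487, 0.487, 0.517, -0.508]
wrist_force: [0.5, 0.5, -3.9]
opening: 0.47
t 14.4667 radius 0.0858 jar ang -3.127 th+90-ang 0.035 z 0.087 tilt [ 0.009  0.01  -1.   ] F [ 0.5  0.5 -3.9] T [-0.35  0.07  0.08] open 0.47 q6 -1.57
t 14.4667 pos [0.4482 0.1442 0.087 ] th 1.621 tilt [ 0.009  0.01  -1.   ] open 0.47 F [ 0.5  0.5 -3.9] q6 -1.57
need tool cm [-0.35  0.09 -0.07] turn_y None
rotvec [ 0.009 -0.005  0.009]
top silver 130 [0.6002 0.1975]
top silver 131 [0.6033 0.0974]
top silver 131 [0.5038 0.2252]
top silver 127 [0.51   0.0636]
side silver 160 [0.512  0.0688]
side silver 162 [0.6056 0.1033]
side silver 184 [0.6018 0.2024]
side silver 201 [0.5054 0.2303]
```

View pics/side5.png

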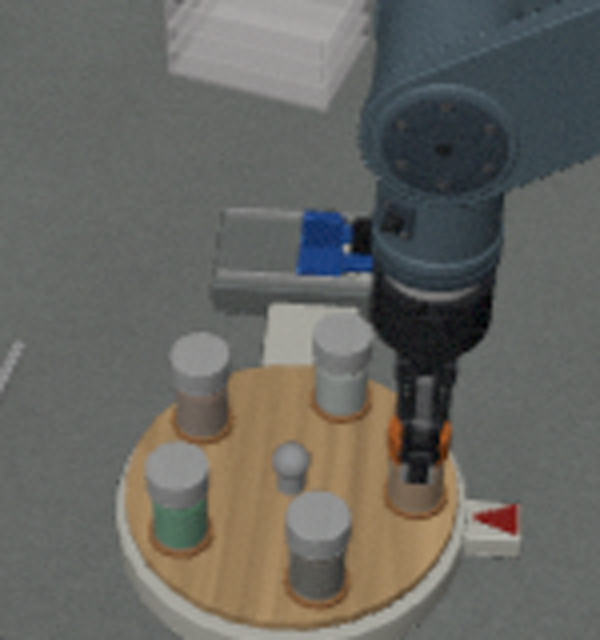

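View pics/top5.png

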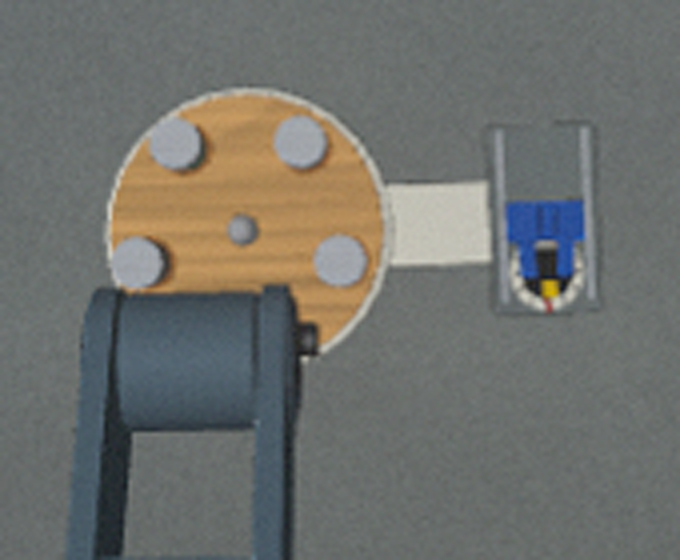

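The four silver lids put the orange jar at π+0.037, against a front mark of π+0.055, which is about 1.5 mm off (10 mm allowed). The lock is home with the yellow end at the red line, seen at (549,288) and (549,305) in the top crop. I'll let it settle and hand in.

```bash
python3 -m jog '[[[-0.1,0,0],[0,-0.01,0],3],[[0,0,0],[0,0,0],3],[[0,0,0],[0,0,0],3],[[0,0,0],[0,0,0],3],[[0,0,0],[0,0,0],3],[[0,0,0],[0,0,0],3]]'
python3 - <<'E'
from h import *
car(); print(np.round(ctrl.get_obs()["dq"],3)); print(ctrl.hand_in())
E
```

```text
time_s: 15.07
eef_pos: [0.4483, 0.1435, 0.0869]
eef_rot: [-0.485, 0.485, 0.519, -0.51]
wrist_force: [0.2, 1.8, -3.2]
opening: 0.47
t 15.0667 radius 0.0858 jar ang -3.118 th+90-ang 0.035 z 0.0869 tilt [ 0.008  0.009 -1.   ] F [ 0.2  1.8 -3.2] T [-0.1   0.12  0.24] open 0.47 q6 -1.58
[0.001 0.001 0.    0.001 0.002 0.002]
the job is handed in; nothing more can be done
None
```

I did the job in the required order and handed it in at 15.1 s, still gripping the orange lid; `hand_in()` returned no verdict.

- **Dial:** I turned the bar about 0.84 rad counter-clockwise to the red line. From the angle of the gripper it ended about 0.01 rad off the mark, and the pictures agree.
- **Lock:** I slid it until it met its stop, where the wrist force rose to about 18 N. My travel estimate from the tool is about 39 mm. The later pictures show the tines around the bar with the dial still on the mark.
- **Carousel:** I turned it about 164° with the lid held and the gripper turning along with it. The other four lids put the orange jar about 1.5 mm from the front mark before a last 0.7 mm nudge towards it.
- **Final grip:** The fingers stood about 40 mm apart on the 42 mm lid, well short of the 30 mm commanded, so they were pressing on it. The arm's joints were almost still, at 0.002 rad/s or less.
- **Things on the ledge:** I planned the moves clear of them and saw no contact, but I did not re-measure their positions at the end.

**Disagreement:** The two cameras differed by about 5 to 6 mm in y on the lid centres, probably because the side view also sees the lids' sides. I used a value close to the top view. At the end the tool position suggested the jar was about 2.5 mm from the mark, still inside the 10 mm limit.

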